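# Put the drained chopping boards away in order

### The job

The four wooden chopping boards in the wire draining rack are dry: move them all to the wooden-based storage rack, one to a slot, in the same order from left to right as they stand now, because each is kept for one sort of food and the cook takes them by place. Stand every board upright, right down in its slot and centred front to back, and do not disturb the drinking glass that stands behind the racks.

Things in the scene. Friction and masses are not known exactly. Their poses are not given: they have to be found in the camera images.
- drain_rack: Draining rack: bright steel wire, grey drip tray; holds the boards at the start. Fixed, 120 x 250 mm, yaw within 0.12 of 0; slots in a row along its y (+y = left). Origin under its centre on the worktop; slot centres at x 0, y -93, -31, 31, 93 mm; seat 25 mm up. Slot: between two 5 mm wire hoops, gap 16 mm up to 50 mm over the seat, flaring to 36 mm at their top, 81 mm over it.
- store_rack: Storage rack, empty: wooden base, dark hoops; left or right of the other, centres 0.30-0.37 m apart. Fixed, 120 x 250 mm, yaw within 0.12 of 0; slots in a row along its y (+y = left). Origin under its centre on the worktop; slot centres at x 0, y -93, -31, 31, 93 mm; seat 25 mm up. Slot: between two 5 mm wire hoops, gap 16 mm up to 50 mm over the seat, flaring to 36 mm at their top, 81 mm over it.
- board_large: Largest chopping board, pale wood, rounded corners, steel eyelet in one upper corner: 180 mm wide, 160 mm high, 0.24 kg, 12 mm thick, on edge. Origin: middle of the bottom edge; x along width, y through thickness, z up. Starts in any draining slot, up to 8 mm off centre in rack x, may lean 0.1 rad; pinch the top edge's middle.
- board_medium: Medium chopping board, browner wood, nearly square corners: 158 mm wide, 146 mm high, 0.19 kg, 12 mm thick, on edge. Origin: middle of the bottom edge; x along width, y through thickness, z up. Starts in any draining slot, up to 8 mm off centre in rack x, may lean 0.1 rad; pinch the top edge's middle.
- board_arch: Arch-shaped board, pale wood, its top a half circle: 136 mm wide, 152 mm high at the middle, 0.14 kg, 12 mm thick, on edge. Origin: middle of the bottom edge; x along width, y through thickness, z up. Starts in any draining slot, up to 8 mm off centre in rack x, may lean 0.1 rad; pinch the top edge's middle.
- board_small: Smallest board, browner wood, rounded corners, steel eyelet: 114 mm wide, 130 mm high, 0.12 kg, 12 mm thick, on edge. Origin: middle of the bottom edge; x along width, y through thickness, z up. Starts in any draining slot, up to 8 mm off centre in rack x, may lean 0.1 rad; pinch the top edge's middle.
- glass: Empty drinking glass, 81 mm wide, 103 mm high, standing on the worktop behind the gap between the racks; origin: centre of its underside. It is to stay where it is.

How it is judged:
At the end, for the whole second after the job is handed in: Each board stands at rest, released, in its own storage slot: within 9 mm along the rack, 20 mm front to back, 6 mm of the seat's height, leaning under 0.17 rad, along the slot within 0.15 rad; left-to-right order as at the start (each has moved 0.278 to 0.382 m, as the racks stand apart) ((y of board_large in the frame of store_rack between -0.102 and -0.084 m or y of board_large in the frame of store_rack between -0.04 and -0.022 m or y of board_large in the frame of store_rack between 0.022 and 0.04 m or y of board_large in the frame of store_rack between 0.084 and 0.102 m) and x of board_large in the frame of store_rack between -0.02 and 0.02 m and z of board_large in the frame of store_rack between 0.018 and 0.031 m and angle between each of board_large, board_medium, board_arch, board_small's own z axis and vertical below 0.17 rad and angle between the y axis of each of board_large, board_medium, board_arch, board_small and the y axis of store_rack, either way round below 0.15 rad and distance of board_large from where it was at the start of the episode between 0.278 and 0.382 m and linear speed of each of board_large, board_medium, board_arch, board_small below 0.02 m/s and contact force between each of board_large, board_medium, board_arch, board_small and the fingers below 0.05 N and (y of board_medium in the frame of store_rack between -0.102 and -0.084 m or y of board_medium in the frame of store_rack between -0.04 and -0.022 m or y of board_medium in the frame of store_rack between 0.022 and 0.04 m or y of board_medium in the frame of store_rack between 0.084 and 0.102 m) and x of board_medium in the frame of store_rack between -0.02 and 0.02 m and z of board_medium in the frame of store_rack between 0.018 and 0.031 m and distance of board_medium from where it was at the start of the episode between 0.278 and 0.382 m and (y of board_arch in the frame of store_rack between -0.102 and -0.084 m or y of board_arch in the frame of store_rack between -0.04 and -0.022 m or y of board_arch in the frame of store_rack between 0.022 and 0.04 m or y of board_arch in the frame of store_rack between 0.084 and 0.102 m) and x of board_arch in the frame of store_rack between -0.02 and 0.02 m and z of board_arch in the frame of store_rack between 0.018 and 0.031 m and distance of board_arch from where it was at the start of the episode between 0.278 and 0.382 m and (y of board_small in the frame of store_rack between -0.102 and -0.084 m or y of board_small in the frame of store_rack between -0.04 and -0.022 m or y of board_small in the frame of store_rack between 0.022 and 0.04 m or y of board_small in the frame of store_rack between 0.084 and 0.102 m) and x of board_small in the frame of store_rack between -0.02 and 0.02 m and z of board_small in the frame of store_rack between 0.018 and 0.031 m and distance of board_small from where it was at the start of the episode between 0.278 and 0.382 m); the robot touches nothing.
It fails at once if the drinking glass is pushed by more than 25 mm or tipped (distance of glass from where it was at the start of the episode above 0.025 m or angle between glass's own z axis and vertical above 0.3 rad).
It also fails if it takes over 96 s, if anything falls off the work surface, if the arm or the gripper's body presses on something with over 40 N, if the wrist force passes 120 N, or if a joint passes its speed limit or range.

### The arm

A 6-joint arm with a two-finger parallel gripper is mounted at the origin on a cart in front of the work surface, level with it; the furniture and walls round the work are solid. World frame = base frame: x ahead of the robot, y to its left, z up, the work surface at z = 0. Lengths are in m, angles in rad, forces in N, time in s.
With the tool pointing down it reaches from about 0.35 to 0.775 m from the base axis. Payload 5.5 kg.
Tool frame: the origin (TCP) lies midway between the tips of the shut fingers; the grasp point (between the pads) lies 19 mm behind it (env.hold_point_z is the distance from the TCP to the grasp point, in m); z points along the fingers, y is the line along which they close (so a half turn about z gives the same grasp; the last joint's range is limited). The gripper opens to 85 mm and grips with 20 to 120 N. Pads are 22 mm wide; open, the fingers measure 114 mm over their backs; the gripper's body (76 mm by 85 mm) begins 54 mm behind the grasp point. The pads swing forward as they close: fully open they stand 13 mm farther back than shut.
Start: joints at [-1.378, 0.313, 0.046, 1.304, 0, 1.431], TCP at [0.188, -0.543, 0.231] pointing down, gripper open.
Joint ranges: [-2.76, 2.76], [-0.86, 1.69], [-1.03, 1.26], [-2.2, 2.34], [-1.47, 1.5], [-3.14, 3.14]. Speed limits (rad/s): [2.57, 2.57, 3.14, 3.14, 3.14, 3.14].

### API

Orientations are given as a unit quaternion [w, x, y, z].
In Python, from workcell import env, read_camera gives the robot as it stands. The module is installed in compiled form; this text tells all that it offers.
- The arm moves only by the tool carry_out, never from a script. Its argument "moves" is a list of rows, each an object of numbers: "tx", "ty", "tz": the shift along the world's x, y, z in cm; "wx", "wy", "wz": the turn, a rotation vector about the world's x, y, z in rad; "claw": the closure, from -1 (fully open) to 1 (shut). A call has 1 to 8 rows; each row shifts and turns the commanded pose from where the row before left it; what a row does not reach is not made up. A row lasts 1/8 s, in which the tool goes at most 62.5 mm and 10.7 degrees, less where a joint would pass 70% of its speed; a pose out of reach is approached as far as the arm can. A call is refused whole if a number of a shift passes 6.25 or a number of a turn 0.188, either way. A call with a gripper value outside its range is refused whole. The fingers move at their own pace and stop on an object; "newtons" is the grip in N (left out, the last holds). Time passes only in rows, so rows that do not move let the fingers close. It gives the time, the measured TCP pose, the force, the opening and the grip force at its end, in the units of the state.
- env.get_state(): the state, without advancing time (a new reading comes with each control period).
- read_camera(name): name is "scene" or "top"; returns a dict with "image" (384x512x3 uint8, blue, green, red), "z_map" (384x512 float32, m along the optical axis (not along the pixel's ray), 0 where there is no reading), "fx", "fy", "cx", "cy" (pixels), "camera_from_world" (4x4, takes a point from world to camera coordinates). Camera axes: x right, y down, z forward; pixel columns grow to the right and rows downward; lengths in m; the calibration is good to about 2 mm. A picture is of the moment at which its call begins.
- env.hand_in(): hands the job in; it is judged then, once.
The state is a dict: "clock": time; "joint_pos": joint angles; "qvel": joint speeds; "tau": joint torques, N m; "tcp_pos": TCP position; "orientation": TCP orientation; "wrist_force": force on the tool from outside, world axes, zero at the start; "ft_torque": the same for the moment, N m; "finger_gap": finger opening in m; "grip_force": force on a finger pad.
Only numpy, scipy, OpenCV 4.12 (cv2) and the standard library are available. Lean on these libraries where they do the work, as an engineer would, in place of code of your own. Each camera call takes 0.05 s, during which the arm holds its last target. There are 200 camera calls.

## Working session

There is one attempt and no reset: what is moved stays moved. The work goes in short steps, Python scripts to look and compute and a tool call to move; the robot and the scene stay as the last step left them, time stands still between calls to the robot, and variables do not carry over. Pictures are saved under pics/ and viewed, at most 14 in all, crops included, and the job is handed in when it is done.

Besides the shell and the picture viewer there is one more tool, called by a JSON object that holds its "fn" and its "kwargs". carry_out: Moves the arm, as the interface text tells. Its arguments: {"type":"object","properties":{"moves":{"type":"array","items":{"type":"object","properties":{"tx":{"type":"number"},"ty":{"type":"number"},"tz":{"type":"number"},"wx":{"type":"number"},"wy":{"type":"number"},"wz":{"type":"number"},"claw":{"type":"number"}}}},"newtons":{"type":"number"}},"required":["moves"]}

```bash
mkdir -p pics; cat > h.py <<'E'
import numpy as np, cv2
from workcell import env, read_camera
def pts(c):
    z=c["z_map"]; v,u=np.mgrid[:384,:512]
    P=np.stack([(u-c["cx"])/c["fx"]*z,(v-c["cy"])/c["fy"]*z,z,np.ones_like(z)],-1)
    W=P@np.linalg.inv(c["camera_from_world"]).T
    W=W[...,:3]; W[z==0]=np.nan
    return W
E
python3 - <<'E'
from h import *
for n in("scene","top"):
    c=read_camera(n); cv2.imwrite(f"pics/{n}0.png",c["image"]); np.savez(f"{n}0.npz",**c)
    M=np.linalg.inv(c["camera_from_world"]);print(n,c["fx"],M.round(3).tolist(), (c["z_map"]>0).mean())
s=env.get_state();print(s, env.hold_point_z)
E
```

```text
scene 364.6322628968491 [[0.36, -0.807, 0.467, 0.261], [-0.933, -0.31, 0.182, -0.075], [-0.002, -0.502, -0.865, 0.793], [0.0, 0.0, 0.0, 1.0]] 0.8896586100260416
top 412.64848344954834 [[0.02, -0.994, 0.109, 0.53], [-1.0, -0.022, -0.016, 0.091], [0.018, -0.109, -0.994, 1.001], [0.0, 0.0, 0.0, 1.0]] 0.9960988362630209
{'clock': 0.1, 'joint_pos': array([-1.37759664e+00,  3.13943846e-01,  4.51143217e-02,  1.30362409e+00,
        1.64087125e-05,  1.43118099e+00]), 'qvel': array([-0.00163722, -0.00245892,  0.00385644, -0.00076461,  0.00074224,
        0.00051372]), 'tau': array([ 1.56792874e-03, -4.81723738e+01,  2.99244869e+01,  1.26576421e-02,
       -1.53689834e-04, -9.19767132e-06]), 'tcp_pos': array([ 0.1877545 , -0.5430019 ,  0.23049639]), 'orientation': array([-8.28566886e-04,  9.86185854e-01,  1.65640499e-01, -1.39971264e-05]), 'wrist_force': array([-0.00200866,  0.05207127, -0.33295418]), 'ft_torque': array([ 0.03582283, -0.01058575,  0.04898932]), 'grip_force': 0.0, 'finger_gap': 0.0851285758342464} 0.0187
```

View pics/scene0.png

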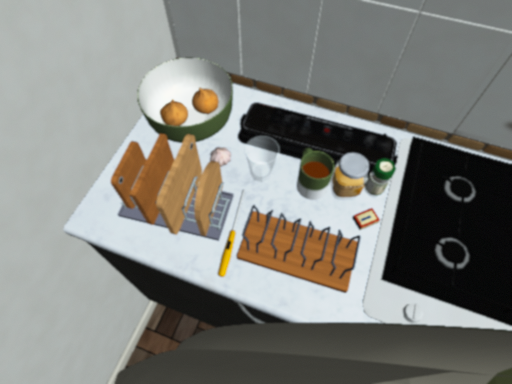

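View pics/top0.png

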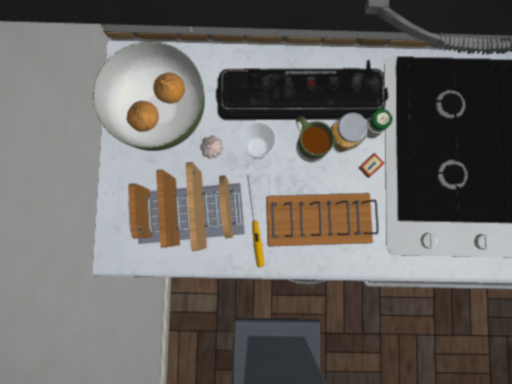

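The boards stand left to right as small (u≈138 in top view), medium (167), large (196), arch (225). The storage rack is to the right, at about (320,219), and the glass at (258,140).

```bash
cat > m.py <<'E'
from h import *
np.set_printoptions(precision=4,suppress=True)
D={n:dict(np.load(f"{n}0.npz")) for n in("scene","top")}
W={n:pts(D[n]) for n in D}
# boards
allP=[]
for n in D:
    w=W[n]; hsv=cv2.cvtColor(D[n]["image"],cv2.COLOR_BGR2HSV)
    m=(w[...,2]>.085)&(w[...,2]<.21)&(w[...,0]>.3)&(w[...,0]<.56)&(w[...,1]>.1)&(w[...,1]<.42)&(hsv[...,1]>70)
    m=cv2.morphologyEx(m.astype(np.uint8),cv2.MORPH_OPEN,np.ones((2,2)))
    k,L,st,ce=cv2.connectedComponentsWithStats(m,connectivity=4)
    print(n)
    for i in range(1,k):
        if st[i,4]<60: continue
        P=w[L==i]; zt=np.percentile(P[:,2],98)
        T=P[P[:,2]>zt-.006]
        F=P[P[:,2]<zt-.015]
        out=dict(px=ce[i].round(),n=st[i,4],ztop=zt,topx=(T[:,0].min(),T[:,0].max()),topy=np.median(T[:,1]),yr=np.percentile(T[:,1],[5,95]))
        print(out, "xr",np.percentile(P[:,0],[1,99]))
        if len(F)>30:
            A=np.c_[F[:,0],F[:,2],np.ones(len(F))]
            for _ in range(4):
                s=np.linalg.lstsq(A,F[:,1],rcond=None)[0]; r=F[:,1]-A@s
                k2=abs(r)<max(2*np.median(abs(r)),.002); A,F=A[k2],F[k2]
            print("   face y = %.3f x + %.3f z + %.4f"%tuple(s), len(F), r.std())
# wooden base & tray
for n in D:
    w=W[n]; img=D[n]["image"]; hsv=cv2.cvtColor(img,cv2.COLOR_BGR2HSV)
    roi=(w[...,0]>.3)&(w[...,0]<.56)&(w[...,1]>-.28)&(w[...,1]<.08)
    m=(roi&(hsv[...,1]>110)&(hsv[...,0]<16)).astype(np.uint8)
    m=cv2.morphologyEx(m,cv2.MORPH_CLOSE,np.ones((7,7)))
    k,L,st,ce=cv2.connectedComponentsWithStats(m)
    i=1+np.argmax(st[1:,4]); P=w[L==i]
    zz=P[:,2]; print(n,"base z pct",np.percentile(zz,[5,25,50,75,95]))
    if n=="scene": 
        continue
    T=P[(zz<.05)&(zz>.01)]
    c,sz,a=cv2.minAreaRect((T[:,:2]*1000).astype(np.float32)); print("base rect",c,sz,a)
w=W["top"]; hsv=cv2.cvtColor(D["top"]["image"],cv2.COLOR_BGR2HSV)
for n,(y0,y1) in dict(store=(-.28,.06),drain=(.1,.42)).items():
    for zl,zh in((.004,.02),(.02,.035),(.07,.12)):
        m=(w[...,0]>.3)&(w[...,0]<.56)&(w[...,1]>y0)&(w[...,1]<y1)&(w[...,2]>zl)&(w[...,2]<zh)
        P=w[m]; 
        if len(P)>20: print(n,zl,len(P),np.percentile(P,[2,50,98],axis=0).tolist())
a=cv2.resize(D["top"]["image"][165:270,120:390],None,fx=2.9,fy=2.9,interpolation=cv2.INTER_CUBIC)
b=cv2.resize(D["scene"]["image"][130:300,100:370],None,fx=1.9,fy=1.9,interpolation=cv2.INTER_CUBIC)
b=cv2.copyMakeBorder(b[:290],0,0,0,a.shape[1]-b.shape[1],0)
cv2.imwrite("pics/z0.png",np.vstack([a,b])[:600])
E
python3 m.py
```

```text
sceneTraceback (most recent call last):
  File "m.py", line 18, in <module>
    out=dict(px=ce[i].round(),n=st[i,4],ztop=zt,topx=(T[:,0].min(),T[:,0].max()),topy=np.median(T[:,1]),yr=np.percentile(T[:,1],[5,95]))
                                                      ~~~~~~~~~~^^
    return umr_minimum(a, axis, None, out, keepdims, initial, where)
ValueError: zero-size array to reduction operation minimum which has no identity
```

```bash
sed -i 's/P=w\[L==i\]; zt/P=w[L==i]; P=P[~np.isnan(P[:,2])]; zt/; s/P=w\[L==i\]$/P=w[L==i]; P=P[~np.isnan(P[:,2])]/' m.py; sed -i 's/cv2.MORPH_OPEN,np.ones((2,2))/cv2.MORPH_OPEN,np.ones((3,3))/' m.py
python3 m.py
```

```text
scene
{'px': array([121., 180.]), 'n': np.int32(427), 'ztop': np.float64(0.1556605110707938), 'topx': (np.float64(0.5169020533652015), np.float64(0.5588606728803296)), 'topy': np.float64(0.33972724085302913), 'yr': array([0.3351, 0.3459])} xr [0.5137 0.5592]
   face y = 0.109 x + -0.000 z + 0.2779 232 0.0006296667480136214
{'px': array([143., 190.]), 'n': np.int32(748), 'ztop': np.float64(0.17196027464254152), 'topx': (np.float64(0.49771625519052154), np.float64(0.5596906535921762)), 'topy': np.float64(0.27803434709941033), 'yr': array([0.2717, 0.2855])} xr [0.4966 0.5594]
   face y = 0.106 x + -0.003 z + 0.2178 411 0.0005496582125320186
{'px': array([168., 199.]), 'n': np.int32(838), 'ztop': np.float64(0.18585992694050485), 'topx': (np.float64(0.4969565515032915), np.float64(0.5593644026406933)), 'topy': np.float64(0.2161704310779), 'yr': array([0.2096, 0.2231])} xr [0.491  0.5592]
   face y = 0.105 x + -0.002 z + 0.1556 468 0.00048524274846820445
{'px': array([200., 205.]), 'n': np.int32(356), 'ztop': np.float64(0.1705304830487687), 'topx': (np.float64(0.5456092273294515), np.float
[... 2230 characters left out ...]
392770788438], [0.5592598313315087, 0.05805738329279255, 0.1077342148201054]]
drain 0.004 474 [[0.44934488221828517, 0.10237151891762619, 0.004075108920659165], [0.5272478315254551, 0.2523703018556251, 0.005762310737172871], [0.5582118605932402, 0.37104678252302675, 0.015285827460899046]]
drain 0.02 156 [[0.5040645661242604, 0.12833550429992596, 0.021133930163076787], [0.5432095350992747, 0.2578653851584657, 0.02536128137078969], [0.5590571015996392, 0.3376485030095223, 0.0343407354589505]]
drain 0.07 555 [[0.4995278022177572, 0.13838505772867504, 0.07224423660949572], [0.539667824423433, 0.2714605701356592, 0.1004126511921285], [0.5592291105892899, 0.33836287865601633, 0.11802503299433084]]
```

View pics/z0.png

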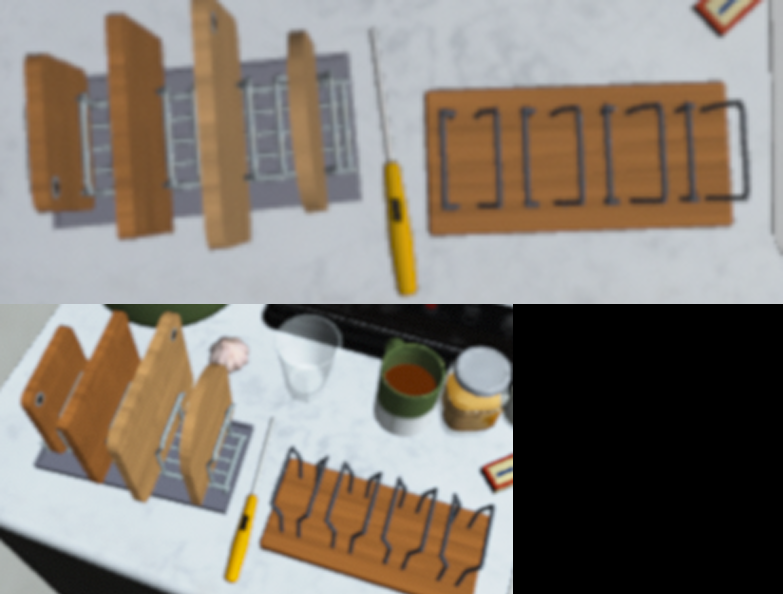

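The zoom shows the storage hoops in pairs (top-crop u≈443/498, 528/580, 608/663, 690/745), and the boards tight in the draining slots. My x limit cut off the racks' far side, so I'll widen it.

```bash
sed -i 's/<\.56)/<.70)/g; s/>\.3)/>.42)/g; s/^a=.*//; s/^b=.*//; s/^cv2.imwrite.*//' m.py; sed -i 's/<\.21)&(w/<.21)\&(w/' m.py
cat >> m.py <<'E'
# hoops of store: dark pixels, high part, top camera
for n in D:
    w=W[n]; v=cv2.cvtColor(D[n]["image"],cv2.COLOR_BGR2GRAY)
    m=(w[...,0]>.46)&(w[...,0]<.66)&(w[...,1]>-.28)&(w[...,1]<.1)&(w[...,2]>.09)&(w[...,2]<.125)
    k,L,st,ce=cv2.connectedComponentsWithStats(m.astype(np.uint8))
    for i in range(1,k):
        if st[i,4]>8:
            P=w[L==i]; b=np.polyfit(P[:,0],P[:,1],1); print(n,"hoop",st[i,4],np.median(P,axis=0),"x",P[:,0].min(),P[:,0].max(),"y@.56",np.polyval(b,.56),"slope",b[0])
# tray
w=W["top"];hsv=cv2.cvtColor(D["top"]["image"],cv2.COLOR_BGR2HSV)
m=((w[...,0]>.46)&(w[...,0]<.68)&(w[...,1]>.08)&(w[...,1]<.42)&(w[...,2]<.02)&(hsv[...,2]<135)).astype(np.uint8)
P=w[cv2.morphologyEx(m,cv2.MORPH_OPEN,np.ones((3,3)))>0];P=P[~np.isnan(P[:,2])]
print("tray",cv2.minAreaRect((P[:,:2]*1000).astype(np.float32)),np.median(P[:,2]))
w=W["top"]; print("glass", [w[v,u] for v,u in((140,258),(124,258),(157,258),(140,243),(140,274))])
E
python3 m.py
```

```text
scene
{'px': array([151., 174.]), 'n': np.int32(1597), 'ztop': np.float64(0.17199390923337735), 'topx': (np.float64(0.49771625519052154), np.float64(0.6525102140262645)), 'topy': np.float64(0.28233033361893467), 'yr': array([0.2724, 0.2919])} xr [0.4969 0.651 ]
   face y = 0.107 x + -0.004 z + 0.2176 862 0.0005255546770083185
{'px': array([177., 180.]), 'n': np.int32(1826), 'ztop': np.float64(0.18583139904260182), 'topx': (np.float64(0.4969565515032915), np.float64(0.6626577287342096)), 'topy': np.float64(0.22072972604804678), 'yr': array([0.211, 0.231])} xr [0.4912 0.6663]
   face y = 0.106 x + -0.004 z + 0.1558 986 0.00045277226774464026
{'px': array([127., 169.]), 'n': np.int32(954), 'ztop': np.float64(0.15580608176628202), 'topx': (np.float64(0.5169020533652015), np.float64(0.6205362639467489)), 'topy': np.float64(0.34353988136208297), 'yr': array([0.3356, 0.3514])} xr [0.5139 0.6234]
   face y = 0.117 x + -0.002 z + 0.2741 572 0.0005915985734069431
{'px': array([206., 190.]), 'n': np.int32(904), 'ztop': np.float64(0.17677087653380452), 'topx': (np.float64(0.5558393841126665), np
[... 4650 characters left out ...]
0.05223119911163223
top hoop 83 [ 0.5664 -0.1285  0.1046] x 0.5317192674296854 0.6059870780891198 y@.56 -0.12880443346104803 slope 0.049918253535786945
top hoop 88 [0.558  0.0566 0.1043] x 0.5214633309233084 0.5977142208350856 y@.56 0.05694970717083135 slope 0.044091842798608366
top hoop 90 [0.5633 0.0168 0.1044] x 0.5242970210068343 0.598910900233031 y@.56 0.016629073015910698 slope 0.04753314837334693
tray ((574.005615234375, 252.5797119140625), (120.27577209472656, 246.732421875), 6.333419322967529) 0.004202343183808077
glass [array([0.7551, 0.0927, 0.0115]), array([0.773 , 0.0933, 0.0939]), array([0.698 , 0.0917, 0.0923]), array([0.7392, 0.1267, 0.0776]), array([0.7372, 0.0567, 0.0941])]
```

{"fn": "carry_out", "kwargs": {"moves": [{"tx": 2.47, "ty": 4.39, "tz": 0.2, "wz": 0.1824, "claw": 0.1}, {"tx": 2.47, "ty": 4.39, "tz": 0.2, "wz": 0.1824, "claw": 0.1}, {"tx": 2.47, "ty": 4.39, "tz": 0.2, "wz": 0.1824, "claw": 0.1}, {"tx": 2.47, "ty": 4.39, "tz": 0.2, "wz": 0.1824, "claw": 0.1}, {"tx": 2.47, "ty": 4.39, "tz": 0.2, "wz": 0.1824, "claw": 0.1}, {"tx": 2.47, "ty": 4.39, "tz": 0.2, "wz": 0.1824, "claw": 0.1}, {"tx": 2.47, "ty": 4.39, "tz": 0.2, "wz": 0.1824, "claw": 0.1}, {"tx": 2.47, "ty": 4.39, "tz": 0.2, "wz": 0.1824, "claw": 0.1}], "newtons": 60}}

```text
invalid input at $.moves[0]: expected keys tx, ty, tz, wx, wy, wz, claw
```

{"fn": "carry_out", "kwargs": {"moves": [{"tx": 2.47, "ty": 4.39, "tz": 0.1, "wz": 0.1824, "claw": 0.1}, {"tx": 2.47, "ty": 4.39, "tz": 0.1, "wz": 0.1824, "claw": 0.1}, {"tx": 2.47, "ty": 4.39, "tz": 0.1, "wz": 0.1824, "claw": 0.1}, {"tx": 2.47, "ty": 4.39, "wz": 0.1824, "claw": 0.1}, {"tx": 2.47, "ty": 4.39, "wz": 0.1824, "claw": 0.1}, {"tx": 2.47, "ty": 4.39, "wz": 0.1824, "claw": 0.1}, {"tx": 2.47, "ty": 4.39, "wz": 0.1824, "claw": 0.1}, {"tx": 2.47, "ty": 4.39, "wz": 0.1824, "claw": 0.1}]}}

```text
invalid input at $.moves[0]: expected keys tx, ty, tz, wx, wy, wz, claw
```

{"fn": "carry_out", "kwargs": {"moves": [{"claw": 0.1}, {"claw": 0.1}]}}

```text
invalid input at $.moves[0]: expected keys tx, ty, tz, wx, wy, wz, claw
```

```bash
cat > st.py <<'E'
from h import *
from scipy.spatial.transform import Rotation as R
s=env.get_state(); q=s["orientation"]; r=R.from_quat([q[1],q[2],q[3],q[0]]).as_matrix()
print("t",s["clock"],"p",s["tcp_pos"].round(4),"gap",round(s["finger_gap"],4),"grip",s["grip_force"],"F",s["wrist_force"].round(2))
print("yaw y",round(np.arctan2(-r[0,1],r[1,1]),4),"tilt x,y",r[:2,2].round(4),"j",s["joint_pos"].round(3))
E
python3 st.py
```

```text
t 0.1 p [ 0.1878 -0.543   0.2305] gap 0.0851 grip 0.0 F [-0.    0.05 -0.33]
yaw y -2.8088 tilt x,y [-0.0003  0.0016] j [-1.378  0.314  0.045  1.304  0.     1.431]
```

{"fn": "carry_out", "kwargs": {"moves": [{"tx": 2.47, "ty": 4.39, "tz": 0.2, "wx": 0, "wy": 0, "wz": 0.1824, "claw": 0.1}, {"tx": 2.47, "ty": 4.39, "tz": 0.2, "wx": 0, "wy": 0, "wz": 0.1824, "claw": 0.1}, {"tx": 2.47, "ty": 4.39, "tz": 0.2, "wx": 0, "wy": 0, "wz": 0.1824, "claw": 0.1}, {"tx": 2.47, "ty": 4.39, "tz": 0.2, "wx": 0, "wy": 0, "wz": 0.1824, "claw": 0.1}, {"tx": 2.47, "ty": 4.39, "tz": 0.2, "wx": 0, "wy": 0, "wz": 0.1824, "claw": 0.1}, {"tx": 2.47, "ty": 4.39, "tz": 0.2, "wx": 0, "wy": 0, "wz": 0.1824, "claw": 0.1}, {"tx": 2.47, "ty": 4.39, "tz": 0.2, "wx": 0, "wy": 0, "wz": 0.1824, "claw": 0.1}, {"tx": 2.47, "ty": 4.39, "tz": 0.2, "wx": 0, "wy": 0, "wz": 0.1824, "claw": 0.1}], "newtons": 60}}

```text
clock: 1.1
tcp_pos: [0.3858, -0.1907, 0.2472]
orientation: [-0.0, 0.622, 0.783, 0.0]
wrist_force: [1.3, -0.6, -0.4]
finger_gap: 0.0381
grip_force: 0.0
```

{"fn": "carry_out", "kwargs": {"moves": [{"tx": 2.47, "ty": 4.39, "tz": 0, "wx": 0, "wy": 0, "wz": 0.1824, "claw": 0.1}, {"tx": 2.47, "ty": 4.39, "tz": 0, "wx": 0, "wy": 0, "wz": 0.1824, "claw": 0.1}, {"tx": 2.47, "ty": 4.39, "tz": 0, "wx": 0, "wy": 0, "wz": 0.1824, "claw": 0.1}, {"tx": 2.47, "ty": 4.39, "tz": 0, "wx": 0, "wy": 0, "wz": 0.1824, "claw": 0.1}, {"tx": 2.47, "ty": 4.39, "tz": 0, "wx": 0, "wy": 0, "wz": 0.1824, "claw": 0.1}, {"tx": 2.47, "ty": 4.39, "tz": 0, "wx": 0, "wy": 0, "wz": 0.1824, "claw": 0.1}, {"tx": 2.47, "ty": 4.39, "tz": 0, "wx": 0, "wy": 0, "wz": 0.1824, "claw": 0.1}, {"tx": 0, "ty": 0, "tz": 0, "wx": 0, "wy": 0, "wz": 0.1824, "claw": 0.1}]}}

```text
clock: 2.1
tcp_pos: [0.5592, 0.118, 0.2461]
orientation: [-0.001, -0.06, 0.998, 0.0]
wrist_force: [0.0, 0.1, -0.8]
finger_gap: 0.0384
grip_force: 0.0
```

```bash
python3 st.py
```

```text
t 2.1 p [0.5592 0.118  0.2461] gap 0.0384 grip 0.0 F [ 0.01  0.07 -0.8 ]
yaw y 0.1199 tilt x,y [-0.0011  0.0006] j [ 6.700e-02  3.040e-01  6.900e-02  1.337e+00  1.000e-03 -5.300e-02]
```

{"fn": "carry_out", "kwargs": {"moves": [{"tx": 2.4, "ty": 4.2, "tz": 0, "wx": 0, "wy": 0, "wz": 0, "claw": 0.1}, {"tx": 0, "ty": 0, "tz": 0, "wx": 0, "wy": 0, "wz": 0, "claw": 0.1}, {"tx": 0, "ty": 0, "tz": 0, "wx": 0, "wy": 0, "wz": 0, "claw": 0.1}]}}

```text
clock: 2.48
tcp_pos: [0.5818, 0.1569, 0.2467]
orientation: [-0.001, -0.055, 0.998, -0.0]
wrist_force: [1.2, -0.8, 0.1]
finger_gap: 0.0387
grip_force: 0.0
```

```bash
python3 st.py
```

```text
t 2.475 p [0.5818 0.1569 0.2467] gap 0.0387 grip 0.0 F [ 1.21 -0.84  0.13]
yaw y 0.1101 tilt x,y [-0.0015 -0.0005] j [ 0.13   0.366  0.159  1.365 -0.     0.02 ]
```

{"fn": "carry_out", "kwargs": {"moves": [{"tx": 0.1, "ty": 0.25, "tz": -3, "wx": 0, "wy": 0, "wz": 0, "claw": 0.1}, {"tx": 0, "ty": 0, "tz": -3.4, "wx": 0, "wy": 0, "wz": 0, "claw": 0.1}, {"tx": 0, "ty": 0, "tz": -3.4, "wx": 0, "wy": 0, "wz": 0, "claw": 0.1}, {"tx": 0, "ty": 0, "tz": 0, "wx": 0, "wy": 0, "wz": 0, "claw": 0.1}, {"tx": 0, "ty": 0, "tz": 0, "wx": 0, "wy": 0, "wz": 0, "claw": 1}, {"tx": 0, "ty": 0, "tz": 0, "wx": 0, "wy": 0, "wz": 0, "claw": 1}, {"tx": 0, "ty": 0, "tz": 0, "wx": 0, "wy": 0, "wz": 0, "claw": 1}, {"tx": 0, "ty": 0, "tz": 0, "wx": 0, "wy": 0, "wz": 0, "claw": 1}]}}

```text
clock: 3.48
tcp_pos: [0.5845, 0.1594, 0.1514]
orientation: [0.002, -0.055, 0.999, -0.0]
wrist_force: [-0.1, -1.2, 5.6]
finger_gap: 0.011
grip_force: 61.1
```

```bash
python3 st.py
```

```text
t 3.475 p [0.5845 0.1594 0.1514] gap 0.011 grip 61.07011556625366 F [-0.13 -1.16  5.62]
yaw y 0.1094 tilt x,y [0.0034 0.    ] j [ 0.134  0.402 -0.023  1.142 -0.     0.025]
```

{"fn": "carry_out", "kwargs": {"moves": [{"tx": 0, "ty": 0, "tz": 5, "wx": 0, "wy": 0, "wz": 0, "claw": 1}, {"tx": 0, "ty": 0, "tz": 5.5, "wx": 0, "wy": 0, "wz": 0, "claw": 1}, {"tx": -0.2, "ty": -4.2, "tz": 0, "wx": 0, "wy": 0, "wz": -0.01, "claw": 1}, {"tx": -0.2, "ty": -5, "tz": 0, "wx": 0, "wy": 0, "wz": -0.012, "claw": 1}, {"tx": -0.2, "ty": -5, "tz": 0, "wx": 0, "wy": 0, "wz": -0.012, "claw": 1}, {"tx": -0.3, "ty": -6, "tz": 0, "wx": 0, "wy": 0, "wz": -0.012, "claw": 1}, {"tx": -0.25, "ty": -6, "tz": 0, "wx": 0, "wy": 0, "wz": -0.012, "claw": 1}, {"tx": -0.2, "ty": -4.6, "tz": 0, "wx": 0, "wy": 0, "wz": 0, "claw": 1}]}}

```text
clock: 4.47
tcp_pos: [0.5696, -0.1508, 0.2545]
orientation: [0.0, -0.025, 1.0, -0.0]
wrist_force: [0.5, -0.0, -2.0]
finger_gap: 0.0109
grip_force: 59.8
```

{"fn": "carry_out", "kwargs": {"moves": [{"tx": 0, "ty": 0, "tz": 0, "wx": 0, "wy": 0, "wz": 0, "claw": 1}, {"tx": 0, "ty": 0, "tz": 0, "wx": 0, "wy": 0, "wz": 0, "claw": 1}, {"tx": 0, "ty": 0, "tz": 0, "wx": 0, "wy": 0, "wz": 0, "claw": 1}]}}

```text
clock: 4.85
tcp_pos: [0.5699, -0.1472, 0.2544]
orientation: [0.0, -0.027, 1.0, 0.0]
wrist_force: [0.0, -0.2, -1.9]
finger_gap: 0.011
grip_force: 59.9
```

```bash
python3 st.py; cat > bd.py <<'E'
# held/placed boards: clusters in region y0..y1, z>z0 from both cameras
import sys
from h import *
from scipy.spatial.transform import Rotation
y0,y1,z0=map(float,sys.argv[1:4]); yc,zmx=float(sys.argv[4]) if len(sys.argv)>4 else None,.4
for n in("scene","top"):
    c=read_camera(n); w=pts(c); hsv=cv2.cvtColor(c["image"],cv2.COLOR_BGR2HSV)
    cv2.imwrite(f"pics/{n}_last.png",c["image"])
    m=(w[...,2]>z0)&(w[...,2]<zmx)&(w[...,0]>.42)&(w[...,0]<.69)&(w[...,1]>y0)&(w[...,1]<y1)&(hsv[...,1]>80)&(hsv[...,0]<25)&(hsv[...,2]>80)
    m=cv2.morphologyEx(m.astype(np.uint8),cv2.MORPH_OPEN,np.ones((3,3)))
    k,L,st,ce=cv2.connectedComponentsWithStats(m,connectivity=4)
    for i in range(1,k):
        if st[i,4]<80: continue
        P=w[L==i]; P=P[~np.isnan(P[:,2])]; zt=np.percentile(P[:,2],99); F=P[P[:,2]<zt-.012]
        A=np.c_[F[:,0]-.57,F[:,2]-.1,np.ones(len(F))]; B=F
        for _ in range(5):
            s=np.linalg.lstsq(A,B[:,1],rcond=None)[0]; r=abs(B[:,1]-A@s); q=r<max(2*np.median(r),.0015); A,B=A[q],B[q]
        print(n,ce[i].round(),st[i,4],"x",np.percentile(P[:,0],[.5,99.5]).round(4),"z",round(P[:,2].min(),4),round(zt,4),"face: yaw %.3f lean %.3f y(.57,.1)=%.4f"%tuple(s),len(B))
E
python3 bd.py -.25 .06 .11
```

```text
t 4.85 p [ 0.5699 -0.1472  0.2544] gap 0.011 grip 59.85492646694183 F [ 0.05 -0.17 -1.92]
yaw y 0.0534 tilt x,y [0.     0.0004] j [-0.389  0.336  0.134  1.369  0.    -0.443]
top [387. 191.] 137 x [0.585  0.6328] z 0.2383 0.3315 face: yaw -0.205 lean -0.305 y(.57,.1)=-0.0837 128
top [390. 234.] 183 x [0.5067 0.5536] z 0.2311 0.2786 face: yaw 0.337 lean -0.241 y(.57,.1)=-0.0936 91
```

```bash
python3 - <<'E'
import cv2,numpy as np
cv2.imwrite("pics/p1.png",np.hstack([cv2.imread("pics/scene_last.png")[100:,:],cv2.imread("pics/top_last.png")[100:300,100:400] if 0 else cv2.imread("pics/top_last.png")[100:,180:468]]))
E
```

```text
(no output)
```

View pics/p1.png

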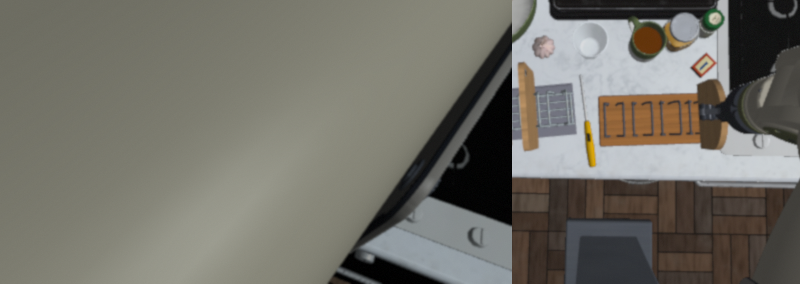

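{"fn": "carry_out", "kwargs": {"moves": [{"tx": 0, "ty": -0.15, "tz": 0, "wx": 0, "wy": 0, "wz": 0, "claw": 1}, {"tx": 0, "ty": 0, "tz": -3.5, "wx": 0, "wy": 0, "wz": 0, "claw": 1}, {"tx": 0, "ty": 0, "tz": -2, "wx": 0, "wy": 0, "wz": 0, "claw": 1}, {"tx": 0, "ty": 0, "tz": -1.5, "wx": 0, "wy": 0, "wz": 0, "claw": 1}, {"tx": 0, "ty": 0, "tz": -1, "wx": 0, "wy": 0, "wz": 0, "claw": 1}, {"tx": 0, "ty": 0, "tz": 0, "wx": 0, "wy": 0, "wz": 0, "claw": 1}]}}

```text
clock: 5.7
tcp_pos: [0.5696, -0.1498, 0.1739]
orientation: [-0.0, -0.026, 1.0, 0.0]
wrist_force: [0.4, -0.3, -1.2]
finger_gap: 0.0109
grip_force: 59.8
```

{"fn": "carry_out", "kwargs": {"moves": [{"tx": 0, "ty": 0, "tz": -1, "wx": 0, "wy": 0, "wz": 0, "claw": 1}, {"tx": 0, "ty": 0, "tz": -0.8, "wx": 0, "wy": 0, "wz": 0, "claw": 1}, {"tx": 0, "ty": 0, "tz": -0.4, "wx": 0, "wy": 0, "wz": 0, "claw": 1}, {"tx": 0, "ty": 0, "tz": 0, "wx": 0, "wy": 0, "wz": 0, "claw": 1}, {"tx": 0, "ty": 0, "tz": 0, "wx": 0, "wy": 0, "wz": 0, "claw": 1}]}}

```text
clock: 6.32
tcp_pos: [0.57, -0.15, 0.1524]
orientation: [0.0, -0.026, 1.0, 0.0]
wrist_force: [-0.4, 0.2, -1.2]
finger_gap: 0.0108
grip_force: 59.9
```

```bash
python3 st.py
```

```text
t 6.325 p [ 0.57   -0.15    0.1524] gap 0.0108 grip 59.90162193775177 F [-0.36  0.22 -1.23]
yaw y 0.0516 tilt x,y [0.0003 0.    ] j [-0.394  0.374 -0.063  1.134  0.    -0.445]
```

{"fn": "carry_out", "kwargs": {"moves": [{"tx": 0, "ty": 0, "tz": 0, "wx": 0, "wy": 0, "wz": 0, "claw": 0.1}, {"tx": 0, "ty": 0, "tz": 0, "wx": 0, "wy": 0, "wz": 0, "claw": 0.1}, {"tx": 0, "ty": 0, "tz": 0, "wx": 0, "wy": 0, "wz": 0, "claw": 0.1}, {"tx": 0, "ty": 0, "tz": 3, "wx": 0, "wy": 0, "wz": 0, "claw": 0.1}, {"tx": 0, "ty": 0, "tz": 5.8, "wx": 0, "wy": 0, "wz": 0, "claw": 0.1}, {"tx": 0.2, "ty": 5, "tz": 0, "wx": 0, "wy": 0, "wz": 0.01, "claw": 0.1}, {"tx": 0.2, "ty": 6, "tz": 0, "wx": 0, "wy": 0, "wz": 0.015, "claw": 0.1}, {"tx": 0.2, "ty": 6, "tz": 0, "wx": 0, "wy": 0, "wz": 0.015, "claw": 0.1}]}}

```text
clock: 7.32
tcp_pos: [0.576, 0.0213, 0.2407]
orientation: [0.001, -0.045, 0.999, 0.0]
wrist_force: [0.0, -1.1, -0.2]
finger_gap: 0.0383
grip_force: 0.0
```

{"fn": "carry_out", "kwargs": {"moves": [{"tx": 0.2, "ty": 6, "tz": 0, "wx": 0, "wy": 0, "wz": 0.015, "claw": 0.1}, {"tx": 0.2, "ty": 6, "tz": 0, "wx": 0, "wy": 0, "wz": 0, "claw": 0.1}, {"tx": 0, "ty": 5, "tz": 0, "wx": 0, "wy": 0, "wz": 0, "claw": 0.1}, {"tx": 0, "ty": 3.2, "tz": 0, "wx": 0, "wy": 0, "wz": 0, "claw": 0.1}, {"tx": 0, "ty": 0, "tz": 0, "wx": 0, "wy": 0, "wz": 0, "claw": 0.1}, {"tx": 0, "ty": 0, "tz": 0, "wx": 0, "wy": 0, "wz": 0, "claw": 0.1}, {"tx": 0, "ty": 0, "tz": 0, "wx": 0, "wy": 0, "wz": 0, "claw": 0.1}]}}

```text
clock: 8.2
tcp_pos: [0.58, 0.2208, 0.2404]
orientation: [0.0, -0.052, 0.999, -0.0]
wrist_force: [-0.1, 1.1, 0.8]
finger_gap: 0.0384
grip_force: 0.0
```

```bash
python3 st.py; python3 bd.py -.25 .06 .07
```

```text
t 8.2 p [0.58   0.2208 0.2404] gap 0.0384 grip 0.0 F [-0.1   1.09  0.84]
yaw y 0.105 tilt x,y [ 0.     -0.0001] j [ 0.235  0.403  0.197  1.365 -0.     0.129]
scene [349. 250.] 569 x [0.5021 0.6181] z 0.0708 0.1776 face: yaw 0.057 lean 0.024 y(.57,.1)=-0.1490 278
top [375. 217.] 364 x [0.5073 0.6306] z 0.134 0.1783 face: yaw 0.051 lean 0.056 y(.57,.1)=-0.1486 101
```

{"fn": "carry_out", "kwargs": {"moves": [{"tx": 0, "ty": 0.1, "tz": -3, "wx": 0, "wy": 0, "wz": 0, "claw": 0.1}, {"tx": 0, "ty": 0, "tz": -3.2, "wx": 0, "wy": 0, "wz": 0, "claw": 0.1}, {"tx": 0, "ty": 0, "tz": -2.1, "wx": 0, "wy": 0, "wz": 0, "claw": 0.1}, {"tx": 0, "ty": 0, "tz": 0, "wx": 0, "wy": 0, "wz": 0, "claw": 0.1}, {"tx": 0, "ty": 0, "tz": 0, "wx": 0, "wy": 0, "wz": 0, "claw": 1}, {"tx": 0, "ty": 0, "tz": 0, "wx": 0, "wy": 0, "wz": 0, "claw": 1}, {"tx": 0, "ty": 0, "tz": 0, "wx": 0, "wy": 0, "wz": 0, "claw": 1}, {"tx": 0, "ty": 0, "tz": 0, "wx": 0, "wy": 0, "wz": 0, "claw": 1}]}}

```text
clock: 9.3
tcp_pos: [0.5808, 0.2231, 0.1589]
orientation: [0.001, -0.053, 0.999, 0.0]
wrist_force: [0.3, -0.5, 5.8]
finger_gap: 0.0109
grip_force: 60.8
```

```bash
python3 st.py
```

```text
t 9.3 p [0.5808 0.2231 0.1589] gap 0.0109 grip 60.836055278778076 F [ 0.35 -0.53  5.79]
yaw y 0.1065 tilt x,y [0.0028 0.0004] j [ 0.238  0.43   0.038  1.176 -0.     0.131]
```

{"fn": "carry_out", "kwargs": {"moves": [{"tx": 0, "ty": 0, "tz": 5, "wx": 0, "wy": 0, "wz": 0, "claw": 1}, {"tx": 0, "ty": 0, "tz": 5.5, "wx": 0, "wy": 0, "wz": 0, "claw": 1}, {"tx": -0.2, "ty": -4.2, "tz": 0, "wx": 0, "wy": 0, "wz": -0.01, "claw": 1}, {"tx": -0.2, "ty": -5, "tz": 0, "wx": 0, "wy": 0, "wz": -0.012, "claw": 1}, {"tx": -0.2, "ty": -5, "tz": 0, "wx": 0, "wy": 0, "wz": -0.012, "claw": 1}, {"tx": -0.3, "ty": -6, "tz": 0, "wx": 0, "wy": 0, "wz": -0.011, "claw": 1}, {"tx": -0.3, "ty": -6, "tz": 0, "wx": 0, "wy": 0, "wz": -0.01, "claw": 1}, {"tx": -0.2, "ty": -4.9, "tz": 0, "wx": 0, "wy": 0, "wz": 0, "claw": 1}]}}

```text
clock: 10.3
tcp_pos: [0.5653, -0.0899, 0.2619]
orientation: [-0.0, -0.025, 1.0, 0.0]
wrist_force: [0.4, -0.3, -1.8]
finger_gap: 0.0108
grip_force: 59.7
```

{"fn": "carry_out", "kwargs": {"moves": [{"tx": 0, "ty": 0, "tz": 0, "wx": 0, "wy": 0, "wz": 0, "claw": 1}, {"tx": 0, "ty": 0, "tz": 0, "wx": 0, "wy": 0, "wz": 0, "claw": 1}, {"tx": 0, "ty": 0, "tz": 0, "wx": 0, "wy": 0, "wz": 0, "claw": 1}, {"tx": 0, "ty": 0, "tz": 0, "wx": 0, "wy": 0, "wz": 0, "claw": 1}]}}

```text
clock: 10.8
tcp_pos: [0.5659, -0.0866, 0.2623]
orientation: [-0.0, -0.027, 1.0, 0.0]
wrist_force: [0.3, 0.2, -1.8]
finger_gap: 0.011
grip_force: 59.8
```

```bash
python3 st.py; python3 - <<'E'
from h import *
cv2.imwrite("pics/p2.png",cv2.resize(read_camera("top")["image"][80:280,180:440],None,fx=3,fy=3))
E
```

```text
t 10.8 p [ 0.5659 -0.0866  0.2623] gap 0.011 grip 59.75777328014374 F [ 0.35  0.21 -1.82]
yaw y 0.0537 tilt x,y [-0.0001  0.0002] j [-0.292  0.302  0.107  1.375  0.    -0.346]
```

View pics/p2.png

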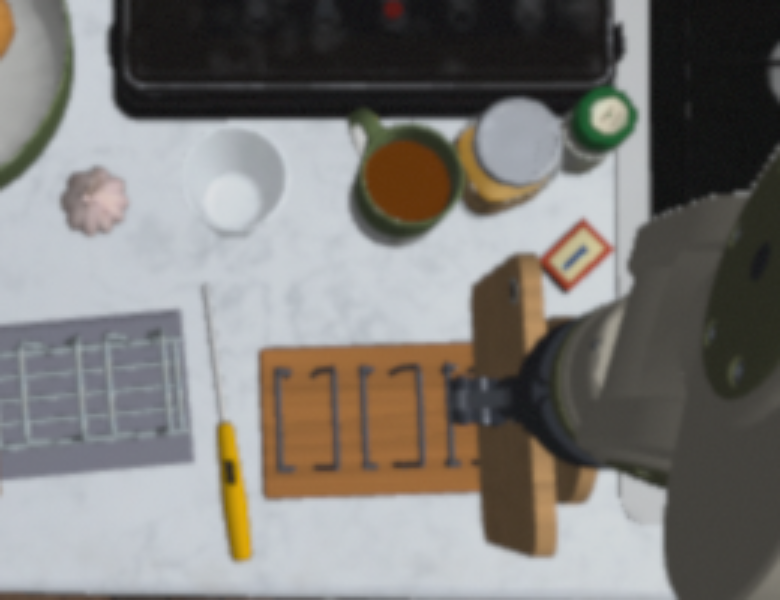

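The large board hangs level above slot 3 (crop ≈(515,400)), the arch stands behind it in slot 4, and the glass at (235,180) is undisturbed.

{"fn": "carry_out", "kwargs": {"moves": [{"tx": 0, "ty": 0, "tz": -3.5, "wx": 0, "wy": 0, "wz": 0, "claw": 1}, {"tx": 0, "ty": 0, "tz": -2, "wx": 0, "wy": 0, "wz": 0, "claw": 1}, {"tx": 0, "ty": 0, "tz": -1.5, "wx": 0, "wy": 0, "wz": 0, "claw": 1}, {"tx": 0, "ty": 0, "tz": -1, "wx": 0, "wy": 0, "wz": 0, "claw": 1}, {"tx": 0, "ty": 0, "tz": 0, "wx": 0, "wy": 0, "wz": 0, "claw": 1}]}}

```text
clock: 11.48
tcp_pos: [0.5656, -0.0878, 0.1819]
orientation: [-0.0, -0.026, 1.0, 0.0]
wrist_force: [0.2, 0.6, -1.0]
finger_gap: 0.0108
grip_force: 59.6
```

{"fn": "carry_out", "kwargs": {"moves": [{"tx": 0, "ty": 0, "tz": -1, "wx": 0, "wy": 0, "wz": 0, "claw": 1}, {"tx": 0, "ty": 0, "tz": -0.8, "wx": 0, "wy": 0, "wz": 0, "claw": 1}, {"tx": 0, "ty": 0, "tz": -0.4, "wx": 0, "wy": 0, "wz": 0, "claw": 1}, {"tx": 0, "ty": 0, "tz": 0, "wx": 0, "wy": 0, "wz": 0, "claw": 1}, {"tx": 0, "ty": 0, "tz": 0, "wx": 0, "wy": 0, "wz": 0, "claw": 1}]}}

```text
clock: 12.1
tcp_pos: [0.566, -0.0881, 0.1605]
orientation: [0.0, -0.026, 1.0, -0.0]
wrist_force: [0.2, -0.1, -2.6]
finger_gap: 0.0111
grip_force: 59.8
```

```bash
python3 st.py
```

```text
t 12.1 p [ 0.566  -0.0881  0.1605] gap 0.0111 grip 59.78410720825195 F [ 0.24 -0.06 -2.57]
yaw y 0.0515 tilt x,y [ 0.0003 -0.    ] j [-0.295  0.338 -0.094  1.138  0.    -0.346]
```

{"fn": "carry_out", "kwargs": {"moves": [{"tx": 0, "ty": 0, "tz": -0.1, "wx": 0, "wy": 0, "wz": 0, "claw": 1}, {"tx": 0, "ty": 0, "tz": 0, "wx": 0, "wy": 0, "wz": 0, "claw": 0.1}, {"tx": 0, "ty": 0, "tz": 0, "wx": 0, "wy": 0, "wz": 0, "claw": 0.1}, {"tx": 0, "ty": 0, "tz": 0, "wx": 0, "wy": 0, "wz": 0, "claw": 0.1}, {"tx": 0, "ty": 0, "tz": 3, "wx": 0, "wy": 0, "wz": 0, "claw": 0.1}, {"tx": 0, "ty": 0, "tz": 5.1, "wx": 0, "wy": 0, "wz": 0, "claw": 0.1}, {"tx": 0.2, "ty": 5, "tz": 0, "wx": 0, "wy": 0, "wz": 0.01, "claw": 0.1}, {"tx": 0.2, "ty": 6, "tz": 0, "wx": 0, "wy": 0, "wz": 0.015, "claw": 0.1}]}}

```text
clock: 13.1
tcp_pos: [0.5707, 0.022, 0.2414]
orientation: [0.001, -0.037, 0.999, -0.0]
wrist_force: [0.5, 1.2, -0.1]
finger_gap: 0.0384
grip_force: 0.0
```

{"fn": "carry_out", "kwargs": {"moves": [{"tx": 0.2, "ty": 6, "tz": 0, "wx": 0, "wy": 0, "wz": 0.015, "claw": 0.1}, {"tx": 0.2, "ty": 6, "tz": 0, "wx": 0, "wy": 0, "wz": 0.0155, "claw": 0.1}, {"tx": 0.2, "ty": 6, "tz": 0, "wx": 0, "wy": 0, "wz": 0, "claw": 0.1}, {"tx": 0, "ty": 5, "tz": 0, "wx": 0, "wy": 0, "wz": 0, "claw": 0.1}, {"tx": 0, "ty": 3.2, "tz": 0, "wx": 0, "wy": 0, "wz": 0, "claw": 0.1}, {"tx": 0, "ty": 0, "tz": 0, "wx": 0, "wy": 0, "wz": 0, "claw": 0.1}, {"tx": 0, "ty": 0, "tz": 0, "wx": 0, "wy": 0, "wz": 0, "claw": 0.1}, {"tx": 0, "ty": 0, "tz": 0, "wx": 0, "wy": 0, "wz": 0, "claw": 0.1}]}}

```text
clock: 14.1
tcp_pos: [0.5761, 0.2828, 0.2405]
orientation: [0.0, -0.053, 0.999, -0.0]
wrist_force: [0.2, -0.6, -0.1]
finger_gap: 0.0387
grip_force: 0.0
```

```bash
python3 st.py; python3 bd.py -.25 .06 .11
```

```text
t 14.1 p [0.5761 0.2828 0.2405] gap 0.0387 grip 0.0 F [ 0.25 -0.63 -0.07]
yaw y 0.1056 tilt x,y [ 0.     -0.0001] j [ 0.331  0.447  0.264  1.388 -0.     0.226]
scene [318. 236.] 698 x [0.476  0.6475] z 0.1101 0.1868 face: yaw 0.094 lean 0.006 y(.57,.1)=-0.0811 55
scene [350. 247.] 503 x [0.503  0.6183] z 0.1106 0.1776 face: yaw 0.071 lean -0.010 y(.57,.1)=-0.1469 236
top [347. 218.] 620 x [0.48   0.6511] z 0.1673 0.1881 face: yaw 0.051 lean 0.062 y(.57,.1)=-0.0866 56
top [375. 217.] 366 x [0.5073 0.6306] z 0.1299 0.1788 face: yaw 0.049 lean 0.061 y(.57,.1)=-0.1494 125
```

{"fn": "carry_out", "kwargs": {"moves": [{"tx": 0, "ty": 0.1, "tz": -4, "wx": 0, "wy": 0, "wz": 0, "claw": 0.1}, {"tx": 0, "ty": 0, "tz": -3.5, "wx": 0, "wy": 0, "wz": 0, "claw": 0.1}, {"tx": 0, "ty": 0, "tz": -2.1, "wx": 0, "wy": 0, "wz": 0, "claw": 0.1}, {"tx": 0, "ty": 0, "tz": 0, "wx": 0, "wy": 0, "wz": 0, "claw": 0.1}, {"tx": 0, "ty": 0, "tz": 0, "wx": 0, "wy": 0, "wz": 0, "claw": 1}, {"tx": 0, "ty": 0, "tz": 0, "wx": 0, "wy": 0, "wz": 0, "claw": 1}, {"tx": 0, "ty": 0, "tz": 0, "wx": 0, "wy": 0, "wz": 0, "claw": 1}, {"tx": 0, "ty": 0, "tz": 0, "wx": 0, "wy": 0, "wz": 0, "claw": 1}]}}

```text
clock: 15.2
tcp_pos: [0.5768, 0.2851, 0.146]
orientation: [0.002, -0.053, 0.999, 0.0]
wrist_force: [0.2, -0.8, 6.5]
finger_gap: 0.0107
grip_force: 60.8
```

```bash
python3 st.py
```

```text
t 15.2 p [0.5768 0.2851 0.146 ] gap 0.0107 grip 60.849573612213135 F [ 0.2  -0.83  6.45]
yaw y 0.107 tilt x,y [0.003  0.0006] j [ 0.335  0.477  0.08   1.171 -0.     0.228]
```

{"fn": "carry_out", "kwargs": {"moves": [{"tx": 0, "ty": 0, "tz": 5, "wx": 0, "wy": 0, "wz": 0, "claw": 1}, {"tx": 0, "ty": 0, "tz": 5.5, "wx": 0, "wy": 0, "wz": 0, "claw": 1}, {"tx": -0.2, "ty": -4.2, "tz": 0, "wx": 0, "wy": 0, "wz": -0.01, "claw": 1}, {"tx": -0.2, "ty": -5, "tz": 0, "wx": 0, "wy": 0, "wz": -0.012, "claw": 1}, {"tx": -0.2, "ty": -5, "tz": 0, "wx": 0, "wy": 0, "wz": -0.012, "claw": 1}, {"tx": -0.3, "ty": -6, "tz": 0, "wx": 0, "wy": 0, "wz": -0.011, "claw": 1}, {"tx": -0.2, "ty": -6, "tz": 0, "wx": 0, "wy": 0, "wz": -0.01, "claw": 1}, {"tx": -0.2, "ty": -4.7, "tz": 0, "wx": 0, "wy": 0, "wz": 0, "claw": 1}]}}

```text
clock: 16.2
tcp_pos: [0.5623, -0.026, 0.2491]
orientation: [-0.0, -0.026, 1.0, 0.0]
wrist_force: [0.9, -0.6, -1.7]
finger_gap: 0.0108
grip_force: 59.7
```

{"fn": "carry_out", "kwargs": {"moves": [{"tx": 0, "ty": 0, "tz": 0, "wx": 0, "wy": 0, "wz": 0, "claw": 1}, {"tx": 0, "ty": 0, "tz": 0, "wx": 0, "wy": 0, "wz": 0, "claw": 1}, {"tx": 0, "ty": 0, "tz": 0, "wx": 0, "wy": 0, "wz": 0, "claw": 1}, {"tx": 0, "ty": 0, "tz": 0, "wx": 0, "wy": 0, "wz": 0, "claw": 1}]}}

```text
clock: 16.7
tcp_pos: [0.5629, -0.0227, 0.2493]
orientation: [-0.0, -0.027, 1.0, 0.0]
wrist_force: [0.1, 0.6, -1.4]
finger_gap: 0.0106
grip_force: 59.7
```

```bash
python3 st.py
```

```text
t 16.7 p [ 0.5629 -0.0227  0.2493] gap 0.0106 grip 59.70239818096161 F [ 0.09  0.59 -1.39]
yaw y 0.0541 tilt x,y [-0.      0.0002] j [-0.183  0.286  0.053  1.338  0.    -0.237]
```

Needs −0.15 in y (it settles a further ~1 mm). Then down to about 0.147.

{"fn": "carry_out", "kwargs": {"moves": [{"tx": 0, "ty": -0.15, "tz": -3.5, "wx": 0, "wy": 0, "wz": 0, "claw": 1}, {"tx": 0, "ty": 0, "tz": -2, "wx": 0, "wy": 0, "wz": 0, "claw": 1}, {"tx": 0, "ty": 0, "tz": -1.5, "wx": 0, "wy": 0, "wz": 0, "claw": 1}, {"tx": 0, "ty": 0, "tz": -1, "wx": 0, "wy": 0, "wz": 0, "claw": 1}, {"tx": 0, "ty": 0, "tz": 0, "wx": 0, "wy": 0, "wz": 0, "claw": 1}]}}

```text
clock: 17.32
tcp_pos: [0.5626, -0.0252, 0.1689]
orientation: [-0.0, -0.026, 1.0, 0.0]
wrist_force: [0.5, -0.4, -2.0]
finger_gap: 0.011
grip_force: 59.6
```

{"fn": "carry_out", "kwargs": {"moves": [{"tx": 0, "ty": 0, "tz": -1, "wx": 0, "wy": 0, "wz": 0, "claw": 1}, {"tx": 0, "ty": 0, "tz": -0.8, "wx": 0, "wy": 0, "wz": 0, "claw": 1}, {"tx": 0, "ty": 0, "tz": -0.45, "wx": 0, "wy": 0, "wz": 0, "claw": 1}, {"tx": 0, "ty": 0, "tz": 0, "wx": 0, "wy": 0, "wz": 0, "claw": 1}, {"tx": 0, "ty": 0, "tz": 0, "wx": 0, "wy": 0, "wz": 0, "claw": 1}]}}

```text
clock: 17.95
tcp_pos: [0.563, -0.0255, 0.1469]
orientation: [0.0, -0.026, 1.0, 0.0]
wrist_force: [-0.0, -0.6, -1.6]
finger_gap: 0.0109
grip_force: 59.7
```

```bash
python3 st.py
```

```text
t 17.95 p [ 0.563  -0.0255  0.1469] gap 0.0109 grip 59.72975671291351 F [-0.01 -0.56 -1.58]
yaw y 0.0521 tilt x,y [0.0003 0.0001] j [-0.188  0.329 -0.142  1.099  0.    -0.24 ]
```

{"fn": "carry_out", "kwargs": {"moves": [{"tx": 0, "ty": 0, "tz": 0, "wx": 0, "wy": 0, "wz": 0, "claw": 0.1}, {"tx": 0, "ty": 0, "tz": 0, "wx": 0, "wy": 0, "wz": 0, "claw": 0.1}, {"tx": 0, "ty": 0, "tz": 0, "wx": 0, "wy": 0, "wz": 0, "claw": 0.1}, {"tx": 0, "ty": 0, "tz": 3, "wx": 0, "wy": 0, "wz": 0, "claw": 0.1}, {"tx": 0, "ty": 0, "tz": 5.4, "wx": 0, "wy": 0, "wz": 0, "claw": 0.1}, {"tx": 0.15, "ty": 5, "tz": 0, "wx": 0, "wy": 0, "wz": 0.015, "claw": 0.1}, {"tx": 0.15, "ty": 6, "tz": 0, "wx": 0, "wy": 0, "wz": 0.015, "claw": 0.1}, {"tx": 0.15, "ty": 6, "tz": 0, "wx": 0, "wy": 0, "wz": 0.015, "claw": 0.1}]}}

```text
clock: 18.95
tcp_pos: [0.5676, 0.1458, 0.2313]
orientation: [0.001, -0.048, 0.999, 0.0]
wrist_force: [2.2, -1.1, 0.4]
finger_gap: 0.0382
grip_force: 0.0
```

{"fn": "carry_out", "kwargs": {"moves": [{"tx": 0.15, "ty": 6, "tz": 0, "wx": 0, "wy": 0, "wz": 0.015, "claw": 0.1}, {"tx": 0.15, "ty": 6, "tz": 0, "wx": 0, "wy": 0, "wz": 0, "claw": 0.1}, {"tx": 0, "ty": 5, "tz": 0, "wx": 0, "wy": 0, "wz": 0, "claw": 0.1}, {"tx": 0, "ty": 3.1, "tz": 0, "wx": 0, "wy": 0, "wz": 0, "claw": 0.1}, {"tx": 0, "ty": 0, "tz": 0, "wx": 0, "wy": 0, "wz": 0, "claw": 0.1}, {"tx": 0, "ty": 0, "tz": 0, "wx": 0, "wy": 0, "wz": 0, "claw": 0.1}, {"tx": 0, "ty": 0, "tz": 0, "wx": 0, "wy": 0, "wz": 0, "claw": 0.1}]}}

```text
clock: 19.82
tcp_pos: [0.5706, 0.3442, 0.231]
orientation: [0.0, -0.055, 0.998, -0.0]
wrist_force: [0.0, -0.5, -0.9]
finger_gap: 0.0385
grip_force: 0.0
```

```bash
python3 st.py; python3 bd.py -.25 .06 .11
```

```text
t 19.825 p [0.5706 0.3442 0.231 ] gap 0.0385 grip 0.0 F [ 0.04 -0.55 -0.94]
yaw y 0.1105 tilt x,y [ 0.     -0.0001] j [ 0.423  0.5    0.325  1.396 -0.     0.312]
scene [286. 227.] 580 x [0.4822 0.6357] z 0.1103 0.1728 face: yaw 0.049 lean -0.001 y(.57,.1)=-0.0309 76
scene [318. 236.] 715 x [0.4759 0.6469] z 0.1107 0.1872 face: yaw 0.078 lean -0.019 y(.57,.1)=-0.0801 77
scene [350. 247.] 501 x [0.5028 0.617 ] z 0.1116 0.1775 face: yaw 0.067 lean -0.005 y(.57,.1)=-0.1475 237
top [347. 218.] 619 x [0.4802 0.6512] z 0.1687 0.188 face: yaw 0.050 lean 0.032 y(.57,.1)=-0.0843 52
top [314. 219.] 508 x [0.4863 0.6367] z 0.1537 0.1745 face: yaw 0.052 lean 0.008 y(.57,.1)=-0.0198 44
top [375. 217.] 369 x [0.5073 0.6305] z 0.1308 0.1785 face: yaw 0.052 lean 0.038 y(.57,.1)=-0.1484 128
```

{"fn": "carry_out", "kwargs": {"moves": [{"tx": 0, "ty": 0.1, "tz": -4, "wx": 0, "wy": 0, "wz": 0, "claw": 0.1}, {"tx": 0, "ty": 0, "tz": -4, "wx": 0, "wy": 0, "wz": 0, "claw": 0.1}, {"tx": 0, "ty": 0, "tz": -2.2, "wx": 0, "wy": 0, "wz": 0, "claw": 0.1}, {"tx": 0, "ty": 0, "tz": 0, "wx": 0, "wy": 0, "wz": 0, "claw": 0.1}, {"tx": 0, "ty": 0, "tz": 0, "wx": 0, "wy": 0, "wz": 0, "claw": 1}, {"tx": 0, "ty": 0, "tz": 0, "wx": 0, "wy": 0, "wz": 0, "claw": 1}, {"tx": 0, "ty": 0, "tz": 0, "wx": 0, "wy": 0, "wz": 0, "claw": 1}, {"tx": 0, "ty": 0, "tz": 0, "wx": 0, "wy": 0, "wz": 0, "claw": 1}]}}

```text
clock: 20.92
tcp_pos: [0.5714, 0.3468, 0.1307]
orientation: [0.002, -0.056, 0.998, 0.0]
wrist_force: [1.4, -0.4, 6.1]
finger_gap: 0.0107
grip_force: 60.9
```

```bash
python3 st.py
```

```text
t 20.925 p [0.5714 0.3468 0.1307] gap 0.0107 grip 60.936995297670364 F [ 1.36 -0.42  6.08]
yaw y 0.112 tilt x,y [0.0032 0.0011] j [ 0.426  0.533  0.132  1.167 -0.     0.314]
```

{"fn": "carry_out", "kwargs": {"moves": [{"tx": 0, "ty": 0, "tz": 5, "wx": 0, "wy": 0, "wz": 0, "claw": 1}, {"tx": 0, "ty": 0, "tz": 5.5, "wx": 0, "wy": 0, "wz": 0, "claw": 1}, {"tx": -0.2, "ty": -4.2, "tz": 0, "wx": 0, "wy": 0, "wz": -0.012, "claw": 1}, {"tx": -0.2, "ty": -5, "tz": 0, "wx": 0, "wy": 0, "wz": -0.012, "claw": 1}, {"tx": -0.2, "ty": -5, "tz": 0, "wx": 0, "wy": 0, "wz": -0.012, "claw": 1}, {"tx": -0.2, "ty": -6, "tz": 0, "wx": 0, "wy": 0, "wz": -0.012, "claw": 1}, {"tx": -0.2, "ty": -6, "tz": 0, "wx": 0, "wy": 0, "wz": -0.012, "claw": 1}, {"tx": -0.1, "ty": -4.8, "tz": 0, "wx": 0, "wy": 0, "wz": 0, "claw": 1}]}}

```text
clock: 21.92
tcp_pos: [0.5589, 0.0345, 0.2339]
orientation: [0.0, -0.026, 1.0, 0.0]
wrist_force: [0.4, 0.2, -0.2]
finger_gap: 0.0108
grip_force: 59.9
```

{"fn": "carry_out", "kwargs": {"moves": [{"tx": 0, "ty": 0, "tz": 0, "wx": 0, "wy": 0, "wz": 0, "claw": 1}, {"tx": 0, "ty": 0, "tz": 0, "wx": 0, "wy": 0, "wz": 0, "claw": 1}, {"tx": 0, "ty": 0, "tz": 0, "wx": 0, "wy": 0, "wz": 0, "claw": 1}, {"tx": 0, "ty": 0, "tz": 0, "wx": 0, "wy": 0, "wz": 0, "claw": 1}]}}

```text
clock: 22.42
tcp_pos: [0.5593, 0.0377, 0.2337]
orientation: [-0.0, -0.027, 1.0, 0.0]
wrist_force: [-0.2, 0.1, -2.2]
finger_gap: 0.011
grip_force: 60.0
```

```bash
python3 st.py
```

```text
t 22.425 p [0.5593 0.0377 0.2337] gap 0.011 grip 59.97193470597267 F [-0.24  0.08 -2.22]
yaw y 0.0541 tilt x,y [-0.0002  0.0002] j [-0.076  0.284  0.013  1.299  0.    -0.13 ]
```

{"fn": "carry_out", "kwargs": {"moves": [{"tx": 0, "ty": 0, "tz": -3.5, "wx": 0, "wy": 0, "wz": 0, "claw": 1}, {"tx": 0, "ty": 0, "tz": -2, "wx": 0, "wy": 0, "wz": 0, "claw": 1}, {"tx": 0, "ty": 0, "tz": -1.5, "wx": 0, "wy": 0, "wz": 0, "claw": 1}, {"tx": 0, "ty": 0, "tz": -1, "wx": 0, "wy": 0, "wz": 0, "claw": 1}, {"tx": 0, "ty": 0, "tz": 0, "wx": 0, "wy": 0, "wz": 0, "claw": 1}]}}

```text
clock: 23.05
tcp_pos: [0.5591, 0.0367, 0.1534]
orientation: [-0.0, -0.026, 1.0, 0.0]
wrist_force: [0.0, -0.1, -0.3]
finger_gap: 0.0111
grip_force: 60.0
```

{"fn": "carry_out", "kwargs": {"moves": [{"tx": 0, "ty": 0, "tz": -1, "wx": 0, "wy": 0, "wz": 0, "claw": 1}, {"tx": 0, "ty": 0, "tz": -0.8, "wx": 0, "wy": 0, "wz": 0, "claw": 1}, {"tx": 0, "ty": 0, "tz": -0.4, "wx": 0, "wy": 0, "wz": 0, "claw": 1}, {"tx": 0, "ty": 0, "tz": 0, "wx": 0, "wy": 0, "wz": 0, "claw": 1}, {"tx": 0, "ty": 0, "tz": 0, "wx": 0, "wy": 0, "wz": 0, "claw": 1}]}}

```text
clock: 23.68
tcp_pos: [0.5595, 0.0365, 0.132]
orientation: [0.0, -0.026, 1.0, 0.0]
wrist_force: [-0.1, -0.4, -0.4]
finger_gap: 0.011
grip_force: 60.1
```

```bash
python3 st.py
```

```text
t 23.675 p [0.5595 0.0365 0.132 ] gap 0.011 grip 60.123058184981346 F [-0.05 -0.42 -0.4 ]
yaw y 0.0521 tilt x,y [0.0004 0.0001] j [-0.078  0.334 -0.174  1.063  0.    -0.13 ]
```

Release, rise and clear to the left so the cameras can see everything.

{"fn": "carry_out", "kwargs": {"moves": [{"tx": 0, "ty": 0, "tz": 0, "wx": 0, "wy": 0, "wz": 0, "claw": 0.1}, {"tx": 0, "ty": 0, "tz": 0, "wx": 0, "wy": 0, "wz": 0, "claw": 0.1}, {"tx": 0, "ty": 0, "tz": 0, "wx": 0, "wy": 0, "wz": 0, "claw": 0.1}, {"tx": 0, "ty": 0, "tz": 3, "wx": 0, "wy": 0, "wz": 0, "claw": 0.1}, {"tx": 0, "ty": 0, "tz": 6, "wx": 0, "wy": 0, "wz": 0, "claw": 0.1}, {"tx": 0, "ty": 6, "tz": 2, "wx": 0, "wy": 0, "wz": 0, "claw": 0.1}, {"tx": 0, "ty": 6, "tz": 0, "wx": 0, "wy": 0, "wz": 0, "claw": 0.1}, {"tx": 0, "ty": 6, "tz": 0, "wx": 0, "wy": 0, "wz": 0, "claw": 0.1}]}}

```text
clock: 24.68
tcp_pos: [0.5597, 0.2173, 0.2424]
orientation: [0.001, -0.026, 1.0, 0.0]
wrist_force: [0.6, -0.0, -0.1]
finger_gap: 0.0387
grip_force: 0.0
```

{"fn": "carry_out", "kwargs": {"moves": [{"tx": 0, "ty": 6, "tz": 0, "wx": 0, "wy": 0, "wz": 0, "claw": 0.1}, {"tx": 0, "ty": 6, "tz": 0, "wx": 0, "wy": 0, "wz": 0, "claw": 0.1}, {"tx": 0, "ty": 0, "tz": 0, "wx": 0, "wy": 0, "wz": 0, "claw": 0.1}, {"tx": 0, "ty": 0, "tz": 0, "wx": 0, "wy": 0, "wz": 0, "claw": 0.1}]}}

```text
clock: 25.18
tcp_pos: [0.5591, 0.3358, 0.2412]
orientation: [-0.0, -0.026, 1.0, -0.0]
wrist_force: [0.3, 1.0, -0.6]
finger_gap: 0.0383
grip_force: 0.0
```

```bash
python3 st.py; python3 bd.py -.25 .1 .11; python3 -c "
import cv2,numpy as np
a=cv2.imread('pics/top_last.png')[100:270,180:420];b=cv2.imread('pics/scene_last.png')[120:320,220:420]
b=cv2.resize(b,None,fx=1.7,fy=1.7);a=cv2.resize(a,(480,340));cv2.imwrite('pics/end.png',cv2.resize(np.hstack([a[:340,80:],b[:340]]),None,fx=1.08,fy=1.08))"
```

```text
t 25.175 p [0.5591 0.3358 0.2412] gap 0.0383 grip 0.0 F [ 0.32  1.03 -0.6 ]
yaw y 0.053 tilt x,y [-0.0006 -0.0006] j [ 0.418  0.469  0.301  1.403 -0.     0.365]
scene [286. 227.] 585 x [0.4821 0.6367] z 0.1104 0.1728 face: yaw 0.049 lean 0.001 y(.57,.1)=-0.0309 81
scene [318. 236.] 714 x [0.4759 0.6475] z 0.1103 0.1868 face: yaw 0.078 lean -0.018 y(.57,.1)=-0.0802 76
scene [256. 218.] 470 x [0.5015 0.6089] z 0.1101 0.1569 face: yaw 0.047 lean 0.002 y(.57,.1)=0.0314 101
scene [350. 247.] 495 x [0.5027 0.6168] z 0.1124 0.1775 face: yaw 0.064 lean 0.014 y(.57,.1)=-0.1484 230
top [347. 217.] 625 x [0.48   0.6512] z 0.1688 0.188 face: yaw 0.050 lean 0.069 y(.57,.1)=-0.0871 55
top [314. 218.] 510 x [0.4863 0.6368] z 0.1532 0.1741 face: yaw 0.053 lean 0.005 y(.57,.1)=-0.0198 40
top [375. 217.] 365 x [0.5073 0.6306] z 0.1312 0.1788 face: yaw 0.052 lean 0.040 y(.57,.1)=-0.1478 108
top [283. 219.] 361 x [0.5041 0.613 ] z 0.116 0.1586 face: yaw 0.050 lean 0.001 y(.57,.1)=0.0426 38
```

View pics/end.png

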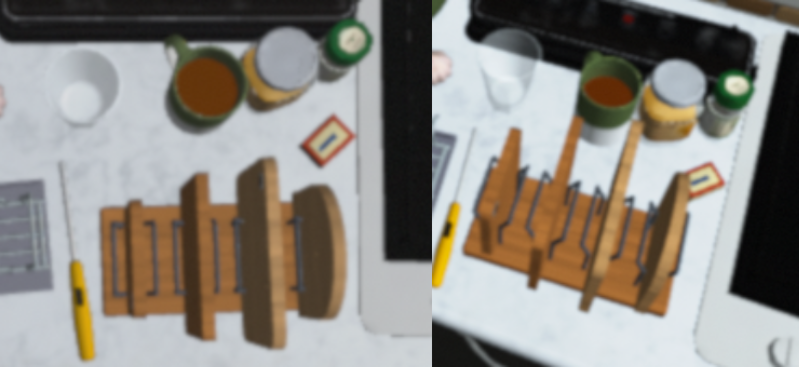

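All four boards stand upright in the storage slots in the original order: small, medium, large, arch. Their tops read the same heights as at the start, so they are seated, and the glass is undisturbed.

```bash
python3 -c "
from workcell import env
print(env.hand_in())"
```

```text
the job is handed in; nothing more can be done
None
```

All four boards now stand upright and seated in the storage rack in their original left-to-right order (small, medium, large, arch), the glass was not touched, and the job was handed in at about 25 s; no verdict came back.

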